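# Fetch the long foot file out of the half-covered cupboard

### The arm

A 7-joint arm with a two-finger parallel gripper is mounted at the origin on the work surface. World frame = base frame: x ahead of the robot, y to its left, z up, the work surface at z = 0. Lengths are in mm, angles in rad, forces in N, time in s.
With the tool pointing down it reaches from about 425 to 925 mm from the base axis. Payload 6.8 kg.
Tool frame: the origin (TCP) lies midway between the tips of the shut fingers; the grasp point (between the pads) lies 19 mm behind it; y points along the fingers, z is the direction in which the jaws open and shut, and the axes are right-handed (so a half turn about y gives the same grasp; the last joint's range is limited). The gripper opens to 88 mm and grips with 3 to 60 N. Pads are 20 mm wide; open, the fingers measure 115 mm over their backs; the gripper's body (75 mm by 178 mm) begins 61 mm behind the grasp point.
Start: joints at [-1.3, 0.477, 0.022, 1.555, -0.011, 1.109, -0.083], TCP at [249.616, 627.168, 222.664] pointing down, gripper open.
Joint ranges: [-2.96, 2.96], [-0.34, 2.1], [-1.41, 1.46], [0.24, 2.44], [-1.37, 4.51], [0.17, 1.92], [-2.96, 2.96]. Speed limits (rad/s): [2.39, 2.39, 3.14, 3.14, 3.14, 3.14, 3.14].

### API

Orientations are given as a rotation vector (axis times angle).
In Python, from rig import r gives the robot as it stands. Calls block until the motion is done:
- r.reach(position, orientation): joint-space move of the TCP to a pose.
- r.move_l(position, rotation=None, v=150, max_force=None): straight line of the TCP; rotation=None keeps the orientation; v is the mean speed in mm/s. With max_force (N) it stops when the force on the tool has changed by that much, and returns True; else False.
- r.set_joints(angles): joint-space move.
- r.move_gripper(opening, f_grip=None): finger opening in mm; f_grip is the grip in N (None keeps the last); returns when the fingers have stopped.
- r.wait(seconds).
- r.inverse_kinematics(position, orientation): joint angles nearest the present ones, or None.
- r.get_image(name): name is "scene" or "top" or "wrist"; returns the picture (400x640x3 uint8, blue, green, red); there is no depth.
- r.get_calibration(name): a dict with "vfov" (degrees; the focal length in pixels is half the picture's height over the tangent of half this angle, whatever the lens; pixels are square), "cx", "cy" (the principal point, pixels), "world_from_camera" (4x4, takes a point from camera to world coordinates); the wrist camera has in their place "mount" (4x4, takes a point from camera to tool coordinates, whose origin is the TCP and whose axes are the tool frame's). Camera axes: x right, y down, z forward; pixel columns grow to the right and rows downward; lengths in mm; the calibration is good to about 2 mm. A picture is of the moment at which its call begins: read the wrist's pose just before it. get_calibration takes no time and is no camera call.
A pose or a line that the arm cannot do raises r.Unreachable and nothing moves.
- r.sign_off(): hands the job in, once; it reports no verdict.
Trained networks look in the newest picture that a camera, given by its name, has taken for a name from the list of things; names that differ only in an ending like _2 or _b are one class to them, and where a whole thing is asked for, a point or a joint stands for the part that bears it (a point fixed in the world has none). Each returns a list of dicts, best first, with "score" (0 to 1); they miss things now and then, are a little off and sometimes report something else, mostly with a low value. They report only what shows in the picture. A call takes as long as a camera call. They do not tell look-alikes from the thing itself.
- r.find_in(camera, target): "point" ([x, y, z] in mm, in world coordinates, good to about 4 mm: the middle of the surface that is visible of it).
- r.outline_of(camera, target): "pixels" (400x640 bool, what is visible of it).
Readings, each from a call of its own:
- r.current_time(): time.
- r.current_joints(): joint angles.
- r.current_joint_vel(): joint speeds.
- r.current_effort(): joint torques, N m.
- r.current_eef_pos(): TCP position.
- r.current_tool_rot(): TCP orientation.
- r.current_contact_force(): force on the tool from outside, world axes, zero at the start.
- r.current_torque(): the same for the moment, N m.
- r.current_finger_gap(): finger opening in mm.
Only numpy, scipy, OpenCV 4.12 (cv2) and the standard library are available. Lean on these libraries where they do the work, as an engineer would, in place of code of your own. Each camera call takes 0.05 s, during which the arm holds its last target. There are 200 camera calls.

### The job

The round wire soap rack has been left lying over the opening of the low white cupboard: put it back on its stand, sleeve over the upright shaft and all the way down, and let go of it. Then take the long foot file, which is longer than the opening, out through that opening, head end first at a slant, and finish while still holding it still in the gripper, all of it at least 5 cm higher than the cupboard's top and touching nothing else. Leave all the other things where they are.

Things in the scene. Friction and masses are not known exactly. Their poses are not given: they have to be found in the camera images.
- chest: Low white plastic cupboard lying on the table, fixed, 272 (its x) x 172 (y) x 66 mm high; origin at the centre of its underside, z up. Walls 6 mm, inner floor 8 mm above the table, inside 260 x 160 mm. A fixed top panel 6 mm thick (underside 60, top 66 mm up, flush with the walls) covers x = -136 to -20 mm; it does not slide.
- opening (a point): Centre of the cupboard's opening, level with its top (66 mm above the table), axes as chest. The opening runs from the panel's edge at x = -20 mm to the end wall at x = +130 mm of chest (150 mm), and is 160 mm along y.
- file: Hardwood foot file, loose, about 90 g, 240 mm long (its x), lying on the cupboard's inner floor roughly along its x, head in the opening, handle end under the panel. Origin at mid length on its underside, x from handle to head, z up as it lies. Handle 18 mm wide, 14 thick, x = -120 to +64 mm. Grip it across its width near x = +28 mm, on the open side of the panel's edge.
- file_head (a point): End of the file's head, x = +120 mm of file, 7 mm above its underside. The head (x = 64 to 120 mm) is 34 mm wide, 12 mm thick, with a rigid grey pumice pad 10 mm thick on its upper side.
- file_tail (a point): End of the file's handle, x = -120 mm of file, 7 mm above its underside. Turned up about this end resting at the floor, a slope of 14 to 20 degrees brings the head above the walls while the handle still fits beneath the panel's edge; it can then be drawn out along its length.
- rack: Round soap rack of stainless wire, loose, 220 g nominal, 190 mm across, lying flat on the cupboard's top over the opening. Origin at the centre of its underside, z up. Flat spokes and rim of 5 mm wire (top at z = 5 mm); at the centre an upright sleeve, outside diameter 38, bore 30 mm, open at both ends, from z = 0 to 50 mm, by which it is gripped from above.
- stand: Fixed stand on the table, origin at the centre of its underside, z up: base disc 124 mm across and 10 mm high, column 44 mm in diameter up to 60 mm (the shoulder), then a shaft 26 mm in diameter with a bevelled top, up to 126 mm.
- shoulder (a point): On the stand's axis at the shoulder's height, 60 mm above the table: rack's origin comes to rest here.
- cup: Purple plastic cup, 72 mm across, 90 mm high, standing upright on the table; leave it alone. Origin at the centre of its underside.
- vial: Small glass bottle with a metal screw cap, 48 mm across, 110 mm high, standing upright on the table; leave it alone. Origin at the centre of its underside.
- jar: Glass jar with a metal lid, 68 mm across, 80 mm high, standing upright on the table; leave it alone. Origin at the centre of its underside.
- tin: Flat round aluminium tin, 70 mm across, 30 mm high, standing upright on the table; leave it alone. Origin at the centre of its underside.
- soap: Bar of white soap 38 x 62 x 20 mm, lying on the cupboard's fixed panel away from the opening; leave it alone. Origin at the centre of its underside.
Things that resemble listed ones, but are neither listed nor needed, are in the scene too. There is more than one size of the file; the job needs the larger.

How it is judged (in metres and radians):
On the way, in this order (a step that is already met when the one before it is completed fails the run):
1. the soap rack is down on the stand's shoulder, sleeve over the shaft, and let go (horizontal distance between rack and shoulder below 0.005 m and z of rack in the frame of shoulder below 0.005 m and angle between rack's own z axis and vertical below 0.06 rad and contact force between the fingers and rack below 0.1 N), for 0.2 s.
2. the file's head is out above the cupboard's top while its handle end is still inside under the panel (height (world z) of file_head above 0.078 m and height (world z) of file_tail below 0.06 m and x of file_tail in the frame of chest below -0.02 m), for 0.1 s.
At the end, for the whole second after the job is handed in: Ends holding the file still (below 3 cm/s) in the fingers, both its ends over 50 mm above the cupboard's top, touching no cupboard, rack, stand or bystander; the rack sits let go on the stand's shoulder, level within 0.06 rad, within 5 mm in height and sideways (all of step 1 and height (world z) of each of file_head, file_tail above 0.116 m and contact force between the fingers and file above 1 N and contact force between file and chest below 0.1 N and contact force between file and rack below 0.1 N and contact force between file and stand below 0.1 N and contact force between file and cup below 0.1 N and contact force between file and vial below 0.1 N and contact force between file and jar below 0.1 N and contact force between file and tin below 0.1 N and contact force between file and soap below 0.1 N and linear speed of each of file, rack below 0.03 m/s); the arm keeps its last pose, push and grip.
It fails at once if one of the other things is moved by more than 25 mm (distance of any of cup, vial, jar, tin, soap from where it was at the start of the episode above 0.025 m).
It also fails if it takes over 67 s, if anything falls off the work surface, if the arm or the gripper's body presses on something with over 40 N, if the wrist force passes 120 N, or if a joint passes its speed limit or range.

## Working session

There is one attempt and no reset: what is moved stays moved. The work goes in short steps, each a Python script; the robot and the scene stay as the last script left them, time stands still between calls to the robot, and variables do not carry over. Pictures are saved under pics/ and viewed, about 8 in all and at most 12, crops included, and the job is handed in when it is done.

```bash
mkdir -p pics; ls
python3 - <<'E'
from rig import r
import cv2,numpy as np
for c in("top","scene"):
    im=r.get_image(c);cv2.imwrite(f"pics/{c}0.png",im)
    k=r.get_calibration(c);print(c,k["vfov"],k["cx"],k["cy"],np.round(k["world_from_camera"],3).tolist())
    for t in("chest","file","rack","stand","cup","vial","jar","tin","soap"):
        for d in r.find_in(c,t):print(t,round(d["score"],2),np.round(d["point"]))
print(r.current_time(),r.current_tool_rot(),r.get_calibration("wrist"))
a=np.vstack([cv2.imread("pics/top0.png")]);
E
```

```text
pics
top 47.07257098854511 315.3145191423785 200.63569117393934 [[-0.02, -0.992, 0.123, 325.224], [-1.0, 0.02, -0.002, -60.633], [-0.0, -0.123, -0.992, 1607.033], [0.0, 0.0, 0.0, 1.0]]
chest 0.79 [520.  74.  69.]
file 0.72 [543. 152.  22.]
file 0.55 [520. 393.  12.]
file 0.38 [ 415. -516.   41.]
rack 0.84 [532. 152.  71.]
stand 0.93 [ 566. -252.    9.]
stand 0.16 [529. 152.  72.]
vial 0.62 [335. 352.  73.]
jar 0.82 [717. 294.  83.]
tin 0.59 [ 723. -191.   29.]
soap 0.53 [520. -10.  87.]
scene 47.42811015562147 316.4455112357891 199.59311590775988 [[0.003, 0.806, -0.592, 1247.02], [1.0, 0.005, 0.012, -68.926], [0.013, -0.591, -0.806, 1073.216], [0.0, 0.0, 0.0, 1.0]]
chest 0.9 [560.  73.  54.]
chest 0.49 [527. -10.  85.]
file 0.89 [548. 157.  17.]
file 0.81 [531. 388.  11.]
rack 0.59 [547. 150.  69.]
stand 0.75 [556.  74.  57.]
stand 0.67 [ 586. -256.   13.]
stand 0.21 [545. 149.  70.]
cup 0.85 [ 422. -503.   65.]
vial 0.9 [350. 352.  65.]
jar 0.96 [745. 286.  73.]
tin 0.89 [ 737. -186.   34.]
soap 0.64 [527.  -8.  83.]
1.0 [-1.55020315  0.29723233 -0.29720348] {'vfov': 61.03582845183645, 'cx': 318.80379356775705, 'cy': 198.04121988050437, 'mount': array([[ 3.12588442e-04,  9.63407396e-01,  2.68041214e-01,
        -7.35122012e+01],
       [ 1.09814793e-04, -2.68041259e-01,  9.63407428e-01,
        -1.61338060e+02],
       [ 9.99999945e-01, -2.71715136e-04, -1.89582983e-04,
         2.97429999e-01],
       [ 0.00000000e+00,  0.00000000e+00,  0.00000000e+00,
         1.00000000e+00]])}
```

View pics/top0.png

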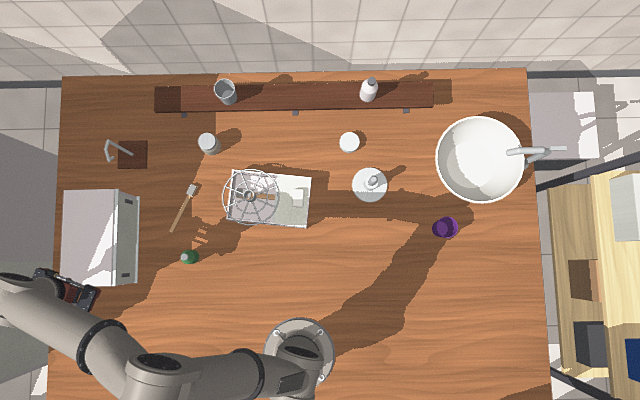

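View pics/scene0.png

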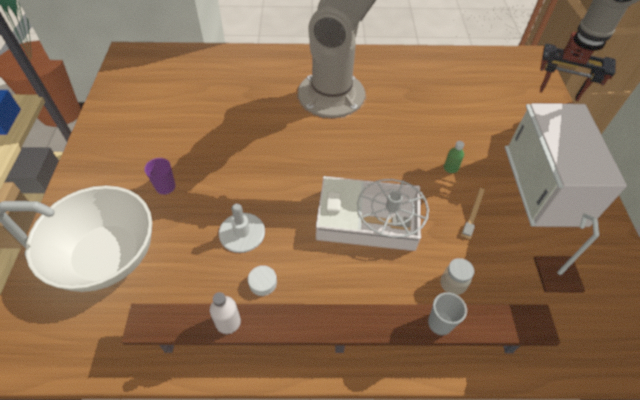

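Candidates for the file are the one under the rack inside the cupboard (top image ~(255,195)) and the short one on bare table (top ~(185,207), scene ~(475,215)). The one in the cupboard matches the description. There is one rack (top (250,195)). The stand is at top (370,184). The vial is the green bottle and the jar is at top (208,143). The white bottle and glass on the shelf, and the bowl, are extras. Next is a close look with the wrist camera.

```bash
cat > h.py <<'E'
from rig import r
import cv2,numpy as np
from scipy.spatial.transform import Rotation as R
def rot(phi,tilt=0):
    """jaw (tool z) horizontal at world angle phi, tool pointing down; tilt about the jaw axis"""
    z=np.array([np.cos(phi),np.sin(phi),0]);y=np.array([0,0,-1.])
    M=np.column_stack([np.cross(y,z),y,z])
    return (R.from_rotvec(z*tilt)*R.from_matrix(M)).as_rotvec()
def cam(c):
    k=r.get_calibration(c);f=200/np.tan(np.radians(k["vfov"]/2))
    if "mount" in k:
        T=np.eye(4);T[:3,:3]=R.from_rotvec(r.current_tool_rot()).as_matrix();T[:3,3]=r.current_eef_pos();W=T@k["mount"]
    else:W=np.array(k["world_from_camera"])
    return f,k["cx"],k["cy"],W
def to_plane(C,uv,z):
    f,cx,cy,W=C;uv=np.atleast_2d(uv)
    d=np.c_[(uv[:,0]-cx)/f,(uv[:,1]-cy)/f,np.ones(len(uv))]@W[:3,:3].T
    return W[:3,3]+d*((z-W[2,3])/d[:,2])[:,None]
def proj(C,P):
    f,cx,cy,W=C;p=(np.atleast_2d(P)-W[:3,3])@W[:3,:3]
    return np.c_[cx+f*p[:,0]/p[:,2],cy+f*p[:,1]/p[:,2]]
def shot(n):
    C=cam("wrist");im=r.get_image("wrist");cv2.imwrite(f"pics/{n}.png",im)
    np.savez(f"pics/{n}.npz",f=C[0],cx=C[1],cy=C[2],W=C[3]);return C,im
def load(n):
    d=np.load(f"pics/{n}.npz");return (float(d["f"]),float(d["cx"]),float(d["cy"]),d["W"]),cv2.imread(f"pics/{n}.png")
E
python3 - <<'E'
from h import *
for ph in(0,np.pi,np.pi/2,-np.pi/2):
    for p in([537,150,236],[575,-253,246],[540,110,20]):
        q=r.inverse_kinematics(p,rot(ph));print(round(ph,2),p,None if q is None else np.round(q,2))
print(R.from_rotvec(r.current_tool_rot()).as_matrix().round(2).tolist())
r.move_l([250,627,330]);print(r.current_time())
r.reach([537,150,330],rot(0));print(r.current_time())
r.move_l([537,150,236],v=250);shot("rack1");print(r.current_time(),r.current_eef_pos(),r.current_joints())
for t in("rack","file","chest"):
    for d in r.find_in("wrist",t):print(t,round(d["score"],2),np.round(d["point"]))
E
```

```text
0 [537, 150, 236] [-0.8   0.29  0.52  1.85 -0.17  1.04 -0.22]
0 [575, -253, 246] [-0.35  0.54  0.97  1.69 -0.48  1.17  0.75]
0 [540, 110, 20] [-0.62  0.59  0.4   2.02 -0.39  0.61  0.04]
3.14 [537, 150, 236] [-0.34  0.27 -0.05  1.82  0.02  1.05  2.74]
3.14 [575, -253, 246] [-0.48  0.71  1.28  1.7  -0.71  1.28 -2.19]
3.14 [540, 110, 20] [-0.15  0.56 -0.21  1.99  0.19  0.61  2.65]
1.57 [537, 150, 236] [-0.59  0.27  0.25  1.84 -0.08  1.04  1.26]
1.57 [575, -253, 246] [-0.3   0.5   0.87  1.69 -0.41  1.15  2.26]
1.57 [540, 110, 20] [-0.41  0.56  0.12  2.   -0.12  0.59  1.36]
-1.57 [537, 150, 236] [-0.97  0.33  0.74  1.86 -0.25  1.05 -1.7 ]
-1.57 [575, -253, 246] [-0.32  0.51  0.91  1.69 -0.44  1.16 -0.86]
-1.57 [540, 110, 20] [-0.71  0.62  0.52  2.03 -0.51  0.63 -1.42]
[[0.93, -0.0, 0.37], [-0.37, 0.0, 0.93], [-0.0, -1.0, 0.0]]
1.8667
3.875
4.45 [538.06297805 150.62088991 237.50464554] [-0.80814404  0.29066959  0.52231273  1.84973144 -0.16643852  1.04206453
 -0.2193896 ]
rack 0.78 [530. 155.  70.]
file 0.97 [546. 168.  18.]
chest 0.9 [526. 102.  13.]
chest 0.47 [544. 168.  20.]
```

View pics/rack1.png

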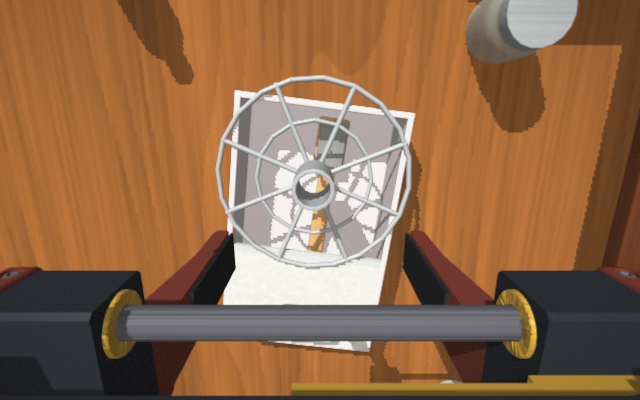

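The wrist picture shows the rack's sleeve ring at about (313,188), the opening beneath it with the large file (head ~(333,140), handle down to (317,245)), and the panel below row 245. The long file runs under the panel, so it is the right one. Next I measure the stand the same way.

```bash
cat >> h.py <<'E'
from scipy.optimize import least_squares
def circ(C,mask,z,rad=None,n=1):
    m=mask.astype(np.uint8);c=max(cv2.findContours(m,cv2.RETR_EXTERNAL,cv2.CHAIN_APPROX_NONE)[0],key=len)
    h=c[:,0].astype(float);P=to_plane(C,h,z)[:,:2]
    s=least_squares(lambda q:np.hypot(*(P-q[:2]).T)-(q[2] if rad is None else rad),np.r_[np.median(P,0),rad or 90],loss="soft_l1",f_scale=.7)
    return s.x,P
E
python3 - <<'E'
from h import *
C,im=load("rack1")
for k in range(3):
    m=r.outline_of("wrist","rack")[0]["pixels"];print(circ(C,m,69)[0],circ(C,m,69,95)[0]);
r.move_l([537,150,260]);r.reach([575,-253,246],rot(0));r.wait(.3)
C,im=shot("stand1");print(r.current_time(),r.current_eef_pos())
o=r.outline_of("wrist","stand")
for d in o: print(d["score"],d["pixels"].sum());
m=o[0]["pixels"];print(circ(C,m,10)[0],circ(C,m,10,62)[0]);np.save("pics/standmask.npy",m)
a=cv2.imread("pics/rack1.png")[120:250,240:390];b=im[90:220,240:390]
cv2.imwrite("pics/ab.png",cv2.resize(np.hstack([a,b]),None,fx=2.66,fy=2.66,interpolation=cv2.INTER_CUBIC))
cv2.imwrite("pics/st2.png",np.vstack([im]))
E
```

```text
[531.45350655 152.49688734  95.88748509] [531.46119393 152.5970437   95.        ]
[531.45350655 152.49688734  95.88748509] [531.46119393 152.5970437   95.        ]
[531.45350655 152.49688734  95.88748509] [531.46119393 152.5970437   95.        ]
6.9083 [ 575.24497696 -252.45933982  246.05178775]
0.87 8181
[ 574.36949157 -258.99475622   60.75241817] [ 574.37268533 -259.09751561   62.        ]
```

View pics/ab.png

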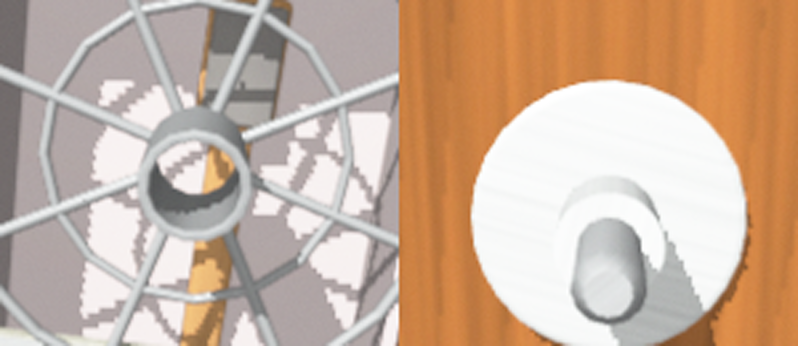

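Run:
```python
from h import *
C,_=load("rack1");print("ring",to_plane(C,[313.3,189.5],116))
C,_=load("stand1");print("shaft",to_plane(C,[318.6,197.9],126))
r.reach([532,152,200],rot(np.pi/2));r.move_gripper(62,5)
print(r.move_l([532,152,84],v=120,max_force=15),r.current_time())
r.move_gripper(30,4);print(r.current_finger_gap(),r.current_eef_pos());r.move_gripper(62)
r.reach([532,152,84],rot(0));r.move_gripper(30,4);r.wait(.2);print(r.current_finger_gap(),r.current_eef_pos(),r.current_contact_force())
r.move_gripper(80);p=r.current_eef_pos()
r.move_l([532,152,236],v=200);r.wait(.3);C,im=shot("rack2");print(r.current_time(),r.current_eef_pos())
m=r.outline_of("wrist","rack")[0]["pixels"];print(circ(C,m,69)[0],circ(C,m,69,95)[0])
a=im[125:255,240:390];b=cv2.imread("pics/stand1.png")[130:260,240:390]
cv2.imwrite("pics/ab2.png",cv2.resize(np.hstack([a,b]),None,fx=2.66,fy=2.66,interpolation=cv2.INTER_CUBIC))
```

```text
ring [[532.51432151 153.31739255 116.        ]]
shaft [[ 574.99542234 -256.75415155  126.        ]]
False 10.1917
38.998698433337694 [532.16396858 152.14568498  84.29640771]
38.77758366391261 [532.02740041 151.88404865  84.02106581] [0.32344109 0.03255803 0.15210458]
15.1417 [531.76033367 151.82280143 235.4637561 ]
[531.46529805 152.30864493  96.24336846] [531.42975585 152.51258271  95.        ]
```

View pics/ab2.png

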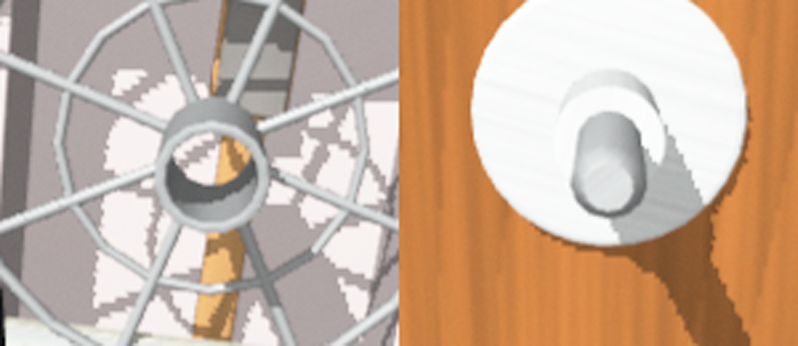

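Run:
```python
from h import *
C,im=load("rack2");print("ring",to_plane(C,[319.7,191.2],116), "true 532,152; px",proj(C,[532,152,116]))
C,im=load("stand1")
hsv=cv2.cvtColor(im,cv2.COLOR_BGR2HSV);m=(hsv[...,1]<70).astype(np.uint8)
n,l,st,_=cv2.connectedComponentsWithStats(m);k=l[140,300];print("comp",k,st[k])
mm=(l==k)
c=max(cv2.findContours(mm.astype(np.uint8),cv2.RETR_EXTERNAL,cv2.CHAIN_APPROX_NONE)[0],key=len)[:,0].astype(float)
print("ellipse px",cv2.fitEllipse(c.astype(np.float32)))
for z in(10,):print("base",circ(C,mm,z)[0])
ms=np.load("pics/standmask.npy");print("net",circ(C,ms,10)[0], (ms^mm).sum())
# overlay of model for candidate centres
t=np.linspace(0,2*np.pi,200)
def ring(c,rad,z):return proj(C,np.c_[c[0]+rad*np.cos(t),c[1]+rad*np.sin(t),np.full(200,z)])
v=cv2.resize(im[90:250,240:400],None,fx=5,fy=5,interpolation=cv2.INTER_CUBIC)[:600]
g=cv2.cvtColor(v,cv2.COLOR_BGR2GRAY);out=v.copy()
for c,col in(((575,-258),(0,0,255)),):
    for rad,z in((62,10),(22,60),(13,60),(13,122),(9,126)):
        cv2.polylines(out,[((ring(c,rad,z)-[240,90]+.5)*5).astype(int)],True,col,1)
cv2.imwrite("pics/ov.png",out)
```

```text
ring [[532.19701103 153.25804334 116.        ]] true 532,152; px [[319.46940867 192.62545165]]
comp 2 [ 267  120  104  103 8321]
ellipse px ((318.54443359375, 170.98728942871094), (101.37834167480469, 102.70336151123047), 91.07569122314453)
base [ 574.85660191 -258.23991661   61.22074478]
net [ 574.36949157 -258.99475622   60.75241817] 198
```

View pics/ov.png

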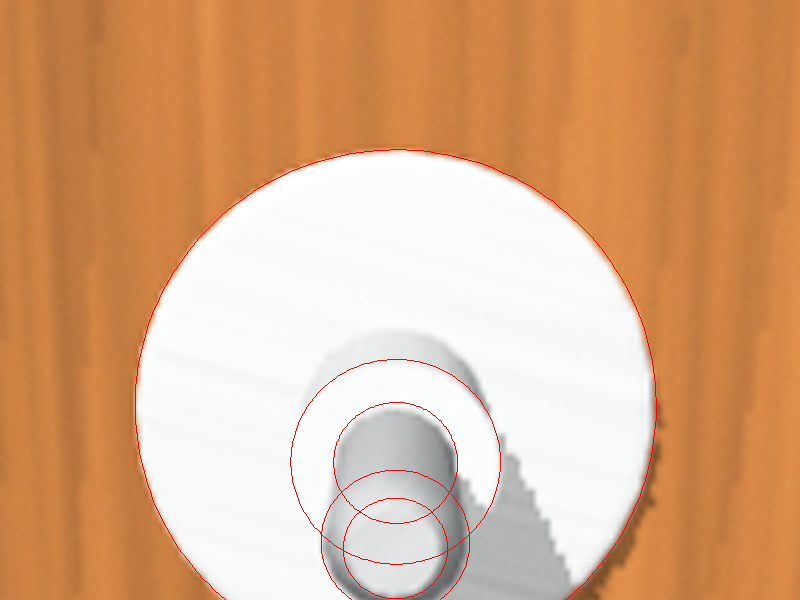

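Run:
```python
from h import *
r.move_l([532,152,84],v=200,max_force=15)
r.move_gripper(30,35);print(r.current_finger_gap(),r.current_eef_pos())
r.move_l([532,152,200],v=150);print(r.current_finger_gap(),r.current_contact_force())
r.move_l([575,-258.6,200],v=250);r.move_l([575,-258.6,155],v=120);r.wait(.4);print(r.current_eef_pos(),r.current_time())
f0=np.array(r.current_contact_force())
print(r.move_l([575,-258.6,128],v=50,max_force=6));print(r.current_eef_pos(),r.current_contact_force()-f0,np.round(r.current_torque(),2),r.current_time())
r.get_image("scene");cv2.imwrite("pics/ins.png",r.get_image("scene"))
```

```text
38.28214853470394 [532.04874784 152.04952711  84.08980531]
38.39697953025305 [-0.42521111  0.23644817 -2.22993663]
[ 575.20657252 -258.65052854  155.38551468] 20.4833
False
[ 575.03208087 -258.75007326  127.9887745 ] [-0.09183903 -0.34834215 -0.73772162] [-0.06  0.02  0.03] 21.175
```

Run:
```python
from h import *
f0=np.array(r.current_contact_force())
print(r.move_l([575,-258.6,76],v=60,max_force=6));print(r.current_eef_pos(),r.current_contact_force()-f0,r.current_time())
r.move_gripper(70);r.wait(.2);print(r.current_eef_pos(),r.current_contact_force(),r.current_finger_gap())
r.move_l([575,-258.6,246],v=200);shot("stand2")
C,im=load("stand2");m=r.outline_of("wrist","rack")[0]["pixels"];print(circ(C,m,63,95)[0],circ(C,m,63)[0],r.current_time())
r.reach([545,150,240],rot(0));r.wait(.2);shot("file1");print(r.current_time(),r.current_eef_pos())
for c in ("wrist",):
  for t in("file","file_head","chest","opening"):
    for d in r.find_in(c,t):print(t,round(d["score"],2),np.round(d["point"]))
a=r.get_image("scene")
cv2.imwrite("pics/two.png",np.vstack([im[60:360,60:560],cv2.imread("pics/file1.png")[60:360,60:560]]))
```

```text
True
[ 574.22504731 -258.20698658   77.95607715] [-0.61544548  0.7580618   8.54156369] 22.0583
[ 573.58742392 -257.62283848   77.20145666] [ 0.57295698 -0.62715873  0.0149102 ] 69.96337310947052
[ 573.7226286  -258.06767188   95.        ] [ 573.71157637 -258.27085776   96.16798189] 24.025
25.7917 [545.31653367 149.08584015 240.07363205]
file 0.64 [545. 161.  19.]
file_head 0.93 [543. 161.  24.]
chest 0.66 [515.  13.  74.]
chest 0.63 [521. 118.   6.]
opening 0.66 [525. 119.  14.]
opening 0.57 [711. 292.  82.]
```

View pics/two.png

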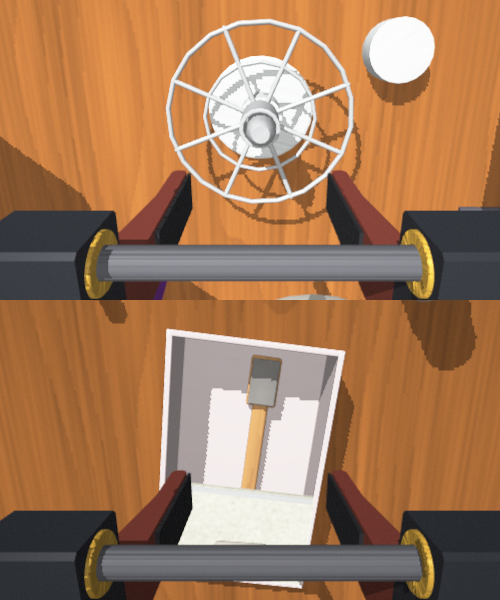

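Run:
```python
from h import *
C,im=load("file1")
K=to_plane(C,[[226,90],[404,112],[362,347]],66)[:,:2];print("corners",K.round(1).tolist(),np.hypot(*(K[0]-K[1])),np.hypot(*(K[1]-K[2])))
hsv=cv2.cvtColor(im,cv2.COLOR_BGR2HSV)
o=(hsv[...,1]>80)
mids=[]
for v in range(178,244,6):
    u=np.where(o[v,295:345])[0]+295
    if len(u):mids.append([v,u.min(),u.max()])
print(mids)
M=np.array(mids,float);L=to_plane(C,np.c_[M[:,1]-.5,M[:,0]],22);Q=to_plane(C,np.c_[M[:,2]+.5,M[:,0]],22)
m=(L+Q)/2;print(np.round(m[[0,-1],:2],1),np.hypot(*(Q-L)[:,:2].T).round(1))
d=np.polyfit(m[:,1],m[:,0],1);print("x=",d)
print("head end z20",to_plane(C,[[313,115],[342,119]],20).round(1).tolist())
s=r.outline_of("wrist","file")
ms=s[0]["pixels"];ys,xs=np.where(ms);print(s[0]["score"],ys.min(),ys.max(),xs.min(),xs.max())
print("junction",to_plane(C,[[320,166]],22).round(1))
```

```text
corners [[458.0, 235.0], [627.1, 214.5], [595.3, -51.9]] 170.3414636936148 268.250561181745
[[178, np.int64(311), np.int64(325)], [184, np.int64(310), np.int64(324)], [190, np.int64(309), np.int64(323)], [196, np.int64(309), np.int64(322)], [202, np.int64(308), np.int64(322)], [208, np.int64(307), np.int64(321)], [214, np.int64(306), np.int64(320)], [220, np.int64(305), np.int64(319)], [226, np.int64(304), np.int64(318)], [232, np.int64(304), np.int64(317)], [238, np.int64(303), np.int64(316)]]
[[544.3 140.5]
 [533.9  67. ]] [17.1 17.2 17.3 16.2 17.5 17.6 17.6 17.7 17.8 16.7 16.8]
x= [1.40312570e-01 5.24590725e+02]
head end z20 [[539.1, 210.4, 20.0], [570.8, 206.1, 20.0]]
0.6 115 248 302 340
junction [[546.6 154.4  22. ]]
```

```bash
cat > plan.py <<'E'
from h import *
ph=-0.1394;ax=np.array([np.cos(ph),np.sin(ph),0]);fd=np.array([-np.sin(ph),np.cos(ph),0])
G=np.array([541.1,117.7,10.5]);T=np.array([520.8,-28.8,8.])
A=np.radians(17.5)
def at(a,lift=0):return T+R.from_rotvec(ax*a).apply(G-T)+[0,0,lift]
sl=R.from_rotvec(ax*A).apply(fd)
E
python3 - <<'E'
from plan import *
e=at(A,1.5)+130*sl
for p,o in((G,0),(at(A),A),(e,A),(e+[0,0,110],A)):
    q=r.inverse_kinematics(p,rot(ph,o));print(np.round(p),None if q is None else np.round(q,2))
r.move_gripper(50,8);r.reach(G+[0,0,90],rot(ph));print(r.move_l(G,v=100,max_force=12),r.current_eef_pos())
r.move_gripper(8,50);r.wait(.2);print(r.current_finger_gap(),r.current_eef_pos(),r.current_contact_force(),r.current_time())
E
```

```text
[541. 118.  10.] [-0.84  0.7   0.7   2.03 -0.72  0.67  0.19]
[540. 110.  55.] [-0.58  0.56  0.56  2.08 -0.95  0.75  0.54]
[557. 233.  95.] [-0.84  0.55  0.64  1.99 -0.91  0.79  0.26]
[557. 233. 205.] [-0.98  0.41  0.81  1.91 -0.73  0.96  0.08]
False [541.589012   117.70472544  10.98436805]
17.535022130264455 [541.22469106 117.78037151  10.64016225] [0.66105726 0.72896587 2.46171549] 29.1083
```

Gripped (17.5 mm for a nominal 18 mm). Next I tilt the file up about its tail.

Run:
```python
from plan import *
for k in(1,2,3,4):
    s=r.move_l(at(A*k/4,1.5),rot(ph,A*k/4),v=45,max_force=15)
    print(s,r.current_eef_pos().round(1) if hasattr(r.current_eef_pos(),'round') else r.current_eef_pos(),np.round(r.current_contact_force(),1),r.current_finger_gap())
    if s:break
r.wait(.3);print(r.current_time());C,w=shot("tilt")
im=r.get_image("scene")
for d in r.find_in("scene","file_head"):print(d["score"],d["point"])
cv2.imwrite("pics/tilt2.png",np.hstack([cv2.resize(im[130:280,270:500],None,fx=1.7,fy=1.7),cv2.resize(w,(400,255))]))
```

```text
False [540.9 116.8  23.2] [ 0.7  0.3 -1.2] 17.777198198834334
False [540.7 115.7  34.2] [ 0.9  0.7 -1.1] 17.858237852775574
False [540.4 113.6  45.3] [-0.2  0.2 -1.6] 17.32233801441703
False [540.  110.5  56.1] [-0.3 -0.3 -1. ] 17.535950078302438
31.0417
0.78 [537.6, 387.1, 12.5]
0.67 [553.0, 158.7, 86.2]
```

View pics/tilt2.png

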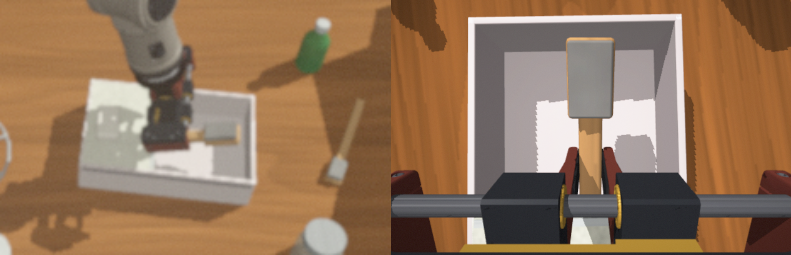

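Run:
```python
from plan import *
C,im=load("tilt")
for s in np.radians([13,15,16,17.5,19]):
    Rr=R.from_rotvec(ax*s);org=at(A,1.5)
    # file turned about grip point to slope s
    P=lambda x,z:org+Rr.apply(fd*(x-28)+[0,0,z-2.5])
    print(round(np.degrees(s),1),proj(C,[P(120,12),P(120,22),P(64,22)]).round(1).tolist(),"head z",P(120,7)[2].round(1),"tail z",P(-120,7)[2].round(1))
col=im[:,318].astype(int);print([(v,col[v].tolist()) for v in range(52,72,2)]);print([(v,col[v].tolist()) for v in range(176,196,2)])
```

```text
13.0 [[319.8, 59.4], [319.9, 54.2], [319.7, 190.0]] head z 81.4 tail z 27.5
15.0 [[319.9, 58.8], [319.9, 54.4], [319.7, 192.1]] head z 84.5 tail z 22.4
16.0 [[319.9, 58.6], [319.9, 54.6], [319.7, 193.2]] head z 86.0 tail z 19.9
17.5 [[319.9, 58.4], [319.9, 55.1], [319.7, 194.9]] head z 88.3 tail z 16.1
19.0 [[319.9, 58.4], [320.0, 55.8], [319.7, 196.6]] head z 90.6 tail z 12.4
[(52, [100, 101, 106]), (54, [100, 101, 105]), (56, [99, 100, 106]), (58, [99, 122, 146]), (60, [107, 168, 221]), (62, [106, 158, 205]), (64, [155, 160, 164]), (66, [144, 148, 151]), (68, [132, 134, 137]), (70, [131, 133, 135])]
[(176, [139, 142, 145]), (178, [140, 142, 146]), (180, [140, 143, 145]), (182, [133, 135, 138]), (184, [93, 96, 97]), (186, [75, 116, 152]), (188, [74, 115, 151]), (190, [75, 114, 152]), (192, [73, 113, 151]), (194, [75, 114, 153])]
```

Run:
```python
from plan import *
s2=R.from_rotvec(ax*np.radians(13.5)).apply(fd)
e=at(A,1.5)+132*s2
s=r.move_l(e,v=80,max_force=15);print(s,r.current_eef_pos(),np.round(r.current_contact_force(),1),r.current_finger_gap())
if not s:
    s=r.move_l(e+[0,0,120],v=80,max_force=15);r.wait(.5);print(s,r.current_eef_pos(),np.round(r.current_contact_force(),1),r.current_finger_gap(),r.current_time())
C,w=shot("end");im=r.get_image("scene")
cv2.imwrite("pics/end2.png",np.hstack([cv2.resize(im[100:300,200:500],None,fx=1.33,fy=1.33),cv2.resize(w,(400,266))]))
```

```text
False [557.90112908 236.67675182  87.08512007] [ 0.2  0.  -0.8] 17.73972569690367
False [557.87898605 237.26370238 207.1547461 ] [ 0.3 -0.3 -1.8] 17.411019109999945 35.1417
```

View pics/end2.png

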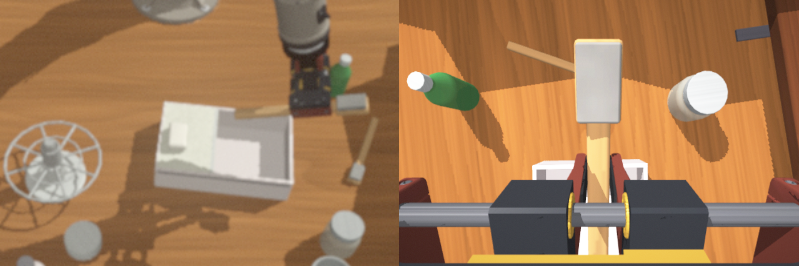

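The file is held clear above the cupboard (scene crop ~(300,105)), the rack is on the stand (crop ~(52,160)), and the soap, bottle, jar and tin stand undisturbed.

Run:
```python
from h import *
p=np.array(r.current_eef_pos());r.wait(.4);print(np.array(r.current_eef_pos())-p,r.current_finger_gap(),r.current_contact_force(),r.current_time())
for t in("soap","tin","jar","vial","cup"):
    d=r.find_in("scene",t)[:1];print(t,np.round(d[0]["point"]) if d else None)
r.sign_off()
```

```text
[-0.0250022   0.00092406 -0.01897086] 17.406798623378616 [-0.08963261 -0.3993857  -1.03846584] 35.6417
soap [746. 291.  74.]
tin [ 736. -187.   31.]
jar [743. 285.  73.]
vial [350. 353.  75.]
cup [ 422. -504.   63.]
the job is handed in; nothing more can be done
```

The rack is back on its stand and the long file is out of the cupboard, held still above it. I handed the job in at 35.6 s of the 67 s allowed; the hand-in reports no verdict.

- **Rack:** I centred its sleeve by squeezing it in two directions and compared it with the stand in wrist-camera views. It went onto the shaft without resistance and met the shoulder at a tool height of 78 mm, as calculated, and I then let go. A camera fit afterwards put the rack within about 1.3 mm of the stand's axis.
- **File:** I gripped it near x = +28 mm and tilted it up about its tail to about 17.5°. By calculation the head was then at about 88 mm and the tail at about 16 mm, under the panel. I drew it out over the end wall and lifted it.
- **Last checks:** The fingers are 17.4 mm apart, against an 18 mm handle, and the tool shows only about 1 N, which is roughly the file's weight. The tool moved less than 0.03 mm over 0.4 s. By calculation both ends of the file are well above 116 mm, the tail at about 165 mm.
- **Other things:** The tin, jar, vial and cup were found within a few mm of where they started.

Two readings disagreed:
- In the last check the soap detector returned the jar's position instead. The soap is still on the panel in the final picture, but I did not measure its position.
- The edge of the file's pad sat about 10 px from where I predicted at the tilt, so the file may have lain a few degrees flatter in the grip. I drew it out at a shallower angle to allow for that, and no contact showed.

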